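# Power up the network in order

### The job

Bring the network up: with a fingertip, gently press the green power button fully in, until it stays down, on the white modem first, then on the black router, then on the blue network switch. Only press: do not pick up, tip or shove the devices, do not press the router's red reset button, and leave everything else on the desk where it is.

Things in the scene. Friction and masses are not known exactly. Their poses are not given: they have to be found in the camera images.
- modem: white modem, loose, 0.3 kg or so: casing 85 (x) x 120 (y) x 34 mm high, brass connector and yellow ports on its +x side, grey slots on top; origin at the centre of its underside, z up. Stands flat on the table on rubber feet
- modem_button (a point): centre of the top face of the green power button (28 mm across) on the modem. Its z is the present height of the button's top, so it sinks as the button goes in. The button stands in a grey collar 33 mm across. It lies, in the device's own axes, 5 mm towards -x and 25 mm towards -y from the casing's centre.
- modem_power (a joint): travel of the modem's green power button, m: 0 to 0.001 = out (off, cap top 17 to 18 mm above the casing), 0.008 = fully in (on, cap top 10 mm up once let go). Goes straight down against about 3 N and stays where it is left. The cap on it is soft (1.5 N per mm, up to 7.5 mm): the fingertip goes 2 mm before the button moves, and about 12 mm in all when it is fully in at 6 N
- router: black router, fixed to the table: casing 130 (x) x 200 (y) x 38 mm high, orange ports on its +x side and three upright antennas 12 mm thick along that side, 80 mm from the centre, reaching 121 mm above the table; origin at the centre of its underside, z up
- router_button (a point): centre of the top face of the green power button (28 mm across) on the router. Its z is the present height of the button's top, so it sinks as the button goes in. The button stands in a grey collar 33 mm across. It lies, in the device's own axes, 15 mm towards -x and 50 mm towards +y from the casing's centre.
- router_power (a joint): travel of the router's green power button, m: 0 to 0.001 = out (off, cap top 17 to 18 mm above the casing), 0.008 = fully in (on, cap top 10 mm up once let go). Goes straight down against about 3 N and stays where it is left. The cap on it is soft (1.5 N per mm, up to 7.5 mm): the fingertip goes 2 mm before the button moves, and about 12 mm in all when it is fully in at 6 N
- reset_button (a point): centre of the top of the small red reset button (16 mm across, 6 mm high, springy, 4 mm travel) on the router, 15 mm towards -x and 50 mm towards -y from the casing's centre, 100 mm from the green button. Must not be pressed
- router_reset (a joint): travel of the red reset button in m, 0 = out, 0.004 = fully in; springs back
- switch: blue metal network switch, loose, 0.35 kg or so: casing 70 (x) x 110 (y) x 28 mm high, five dark ports on its +x side; origin at the centre of its underside, z up. Stands flat on the table on rubber feet
- switch_button (a point): centre of the top face of the green power button (28 mm across) on the switch. Its z is the present height of the button's top, so it sinks as the button goes in. The button stands in a grey collar 33 mm across. It lies, in the device's own axes, on the x centre line, 25 mm towards +y from the casing's centre.
- switch_power (a joint): travel of the switch's green power button, m: 0 to 0.001 = out (off, cap top 17 to 18 mm above the casing), 0.008 = fully in (on, cap top 10 mm up once let go). Goes straight down against about 3 N and stays where it is left. The cap on it is soft (1.5 N per mm, up to 7.5 mm): the fingertip goes 2 mm before the button moves, and about 12 mm in all when it is fully in at 6 N
- mug: bystander, loose: blue mug, 80 mm wide (handle extra), 90 mm high; origin at the centre of its underside
- screwdriver: bystander, loose: orange-handled screwdriver, 200 mm long, lying flat; origin at the middle of its length
- tape: bystander, loose: black ring (roll), 90 mm across, 19 mm high, lying flat; origin at the centre of its underside
- adapter: bystander, loose: black plug-in power adapter, 50 x 75 x 30 mm, two brass pins; origin at the centre of its underside
- stick: bystander, loose: red memory stick, about 55 x 18 x 9 mm; origin at the centre of its underside
- jar: bystander, loose: small glass jar with steel cap, 56 mm wide, 70 mm high; origin at the centre of its underside
There are look-alikes about, which are no part of the job. Leave any pink or turquoise look-alike of the router alone. Of the things shaped like the modem, the white one is meant.

How it is judged:
By the outcome, as a careful person would: the job done as asked, in the order asked, and still so for the second after the job is handed in, with the robot touching nothing.
It also fails if it takes over 48 s, if anything falls off the work surface, if the arm or the gripper's body presses on something with over 40 N, if the wrist force passes 120 N, or if a joint passes its speed limit or range.

### The arm

A 6-joint arm with a two-finger parallel gripper is mounted at the origin on the work surface. World frame = base frame: x ahead of the robot, y to its left, z up, the work surface at z = 0. Lengths are in m, angles in rad, forces in N, time in s.
With the tool pointing down it reaches from about 0.425 to 0.95 m from the base axis. Payload 3.5 kg.
Tool frame: the origin (TCP) lies midway between the tips of the shut fingers; the grasp point (between the pads) lies 19 mm behind it; z points along the fingers, y is the line along which they close (so a half turn about z gives the same grasp; the last joint's range is limited). The gripper opens to 85 mm and grips with 20 to 120 N. Pads are 22 mm wide; open, the fingers measure 114 mm over their backs; the gripper's body (76 mm by 85 mm) begins 54 mm behind the grasp point. The pads swing forward as they close: fully open they stand 13 mm farther back than shut.
Start: joints at [-1.347, 0.286, 1.577, -0, 1.279, -0.15], TCP at [0.247, -0.628, 0.231] pointing down, gripper open.
Joint ranges: [-2.77, 2.77], [-0.9, 2.22], [0.21, 2.48], [-1.53, 4.67], [0.24, 2.81], [-2.84, 2.84]. Speed limits (rad/s): [2.79, 2.79, 3.14, 3.14, 3.14, 3.14].

### API

Orientations are given as a unit quaternion [x, y, z, w].
In Python, from plant import * gives the robot as it stands.
- The arm moves only by the tool move_arm, never from a script. Its argument "moves" is a list of rows, each a list of 3 entries, a list of its own where there are three numbers: the opening, from 0 (shut) to 1 (fully open), then the shift along the tool's x, y, z in m, then the turn, a rotation vector about the tool's x, y, z in rad. A call has exactly 10 rows; each row shifts and turns the commanded pose from where the row before left it, along the tool's axes as they then stand; what a row does not reach is not made up. A row lasts 1/12 s, in which the tool goes at most 41.7 mm and 7.16 degrees, less where a joint would pass 70% of its speed; a pose out of reach is approached as far as the arm can. A call is refused whole if a number of a shift passes 0.0417 or a number of a turn 0.125, either way. A call with a gripper value outside its range is refused whole. The fingers move at their own pace and stop on an object; "grip_force" is the grip in N (left out, the last holds). Time passes only in rows, so rows that do not move let the fingers close, or fill a call up. It gives the time, the measured TCP pose, the force, the opening and the grip force at its end, in the units of the state.
- get_state(): the state, without advancing time (a new reading comes with each control period).
- read_camera(name): name is "side" or "top"; returns the picture (384x512x3 uint8, red, green, blue); there is no depth.
- camera_params(name): a dict with "fx", "fy", "cx", "cy" (pixels), "k1" (the pictures are not rectified: a ray, as slopes to the right and down, at radius r is drawn at 1 + k1 r^2 times it, then the intrinsics apply), "rvec" (rotation vector, rad) and "tvec" (3), from world to camera coordinates, as OpenCV has them. Camera axes: x right, y down, z forward; pixel columns grow to the right and rows downward; lengths in m; the calibration is good to about 2 mm. A picture is of the moment at which its call begins. camera_params takes no time and is no camera call.
- sign_off(): hands the job in; it is judged then, once.
The state is a dict: "time": time; "qpos": joint angles; "dq": joint speeds; "joint_efforts": joint torques, N m; "eef_pos": TCP position; "tcp_rot": TCP orientation; "contact_force": force on the tool from outside, world axes, zero at the start; "wrist_torque": the same for the moment, N m; "opening": opening from 0.0 (shut) to 1.0 (fully open); "finger_force": force on a finger pad.
Only numpy, scipy, OpenCV 4.12 (cv2) and the standard library are available. Lean on these libraries where they do the work, as an engineer would, in place of code of your own. Each camera call takes 0.05 s, during which the arm holds its last target. There are 200 camera calls.

## Working session

There is one attempt and no reset: what is moved stays moved. The work goes in short steps, Python scripts to look and compute and a tool call to move; the robot and the scene stay as the last step left them, time stands still between calls to the robot, and variables do not carry over. Pictures are saved under pics/ and viewed, at most 10 in all, crops included, and the job is handed in when it is done.

Besides the shell and the picture viewer there is one more tool, called after "Request:" as name(argument=value, ...) on one line, values as JSON. move_arm: Moves the arm, as the interface text tells. Its arguments: {"type":"object","properties":{"moves":{"type":"array"},"grip_force":{"type":"number"}},"required":["moves"]}

```bash
mkdir -p pics; cat > h.py <<'E'
from plant import *
import numpy as np, cv2
from scipy.spatial.transform import Rotation as R
def ray(cam,u,v,z):
    p=camera_params(cam); x=(u-p['cx'])/p['fx']; y=(v-p['cy'])/p['fy']
    rd=np.hypot(x,y); r=rd
    for _ in range(30): r=rd/(1+p['k1']*r*r)
    s=r/rd if rd>0 else 1
    M=R.from_rotvec(p['rvec']).as_matrix(); c=-M.T@np.array(p['tvec']); d=M.T@np.array([x*s,y*s,1])
    return c+d*(z-c[2])/d[2]
def proj(cam,P):
    p=camera_params(cam); q=R.from_rotvec(p['rvec']).as_matrix()@np.array(P)+np.array(p['tvec'])
    x,y=q[:2]/q[2]; f=1+p['k1']*(x*x+y*y); return np.array([p['fx']*x*f+p['cx'],p['fy']*y*f+p['cy']])
def snap(cam,name,crop=None,k=1):
    im=read_camera(cam)[:,:,::-1]; cv2.imwrite(f'pics/{name}_raw.png',im)
    if crop: a,b,c,d=crop; im=im[b:d,a:c]
    if k!=1: im=cv2.resize(im,None,fx=k,fy=k,interpolation=cv2.INTER_CUBIC)
    cv2.imwrite(f'pics/{name}.png',im)
E
python3 - <<'E'
from h import *
snap('top','t0',None,1.5); snap('side','s0',None,1.5)
s=get_state(); print(s['eef_pos'],s['tcp_rot'],s['contact_force'],s['time'])
im=cv2.imread('pics/t0_raw.png'); h=cv2.cvtColor(im,cv2.COLOR_BGR2HSV)
m=cv2.inRange(h,(45,110,60),(80,255,255))
n,l,st,c=cv2.connectedComponentsWithStats(m)
for i in range(1,n):
    if st[i,4]>25: print(st[i],c[i],im[int(c[i][1]),int(c[i][0])],ray('top',*c[i],0.05))
for c in('top','side'): p=camera_params(c);M=R.from_rotvec(p['rvec']).as_matrix();print(c,-M.T@np.array(p['tvec']),M[2],p['fx'])
E
```

```text
[ 0.24636501 -0.62779501  0.23006462] [ 9.82583124e-01  1.85820527e-01 -5.39401341e-05 -1.06443191e-03] [ 0.70307808 -0.366833   -0.42385156] 0.1
[ 85 183  11  11  93] [ 90.2688172  188.48387097] [ 57 121  21] [0.53595191 0.32240256 0.05      ]
[206 185  11  10  84] [211.  189.5] [ 57 121  24] [0.52522607 0.00750625 0.05      ]
[313 192  10  10  80] [317.5375 196.975 ] [ 60 123  28] [ 0.49813838 -0.2716669   0.05      ]
[367 198  10   9  81] [371.24691358 202.02469136] [ 54 119  26] [ 0.48126411 -0.41066455  0.05      ]
[420 243  12  10 104] [425.33653846 247.55769231] [ 64 126  33] [ 0.36085231 -0.53717396  0.05      ]
[268 275  11  11  92] [273.31521739 279.70652174] [ 61 123  30] [ 0.28969626 -0.14854643  0.05      ]
[100 291  11  11  96] [105.375   296.09375] [ 60 122  28] [0.26212366 0.26926072 0.05      ]
top [ 0.30527165 -0.10523201  1.11660309] [ 0.2023742  -0.00623917 -0.97928839] 413.2921085236807
side [ 0.35089399 -0.93828141  1.03588857] [ 0.12277362  0.65116488 -0.74893987] 381.6681405075463
```

View pics/t0.png

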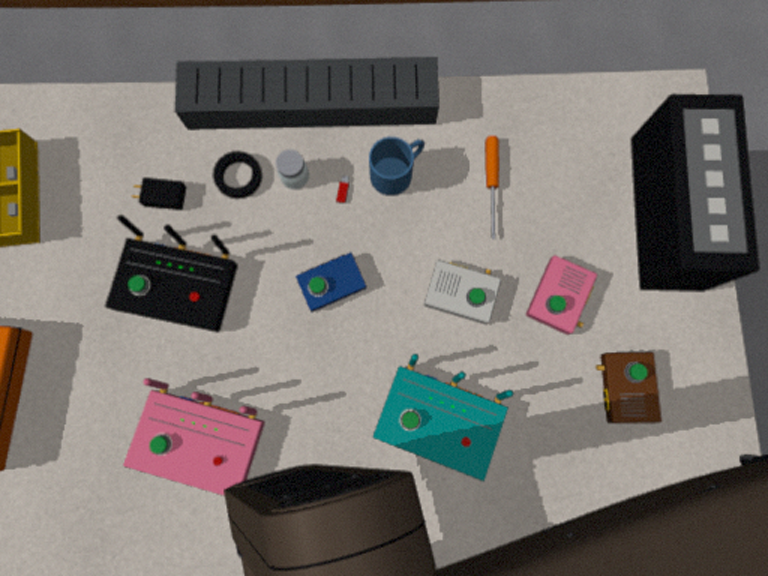

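View pics/s0.png

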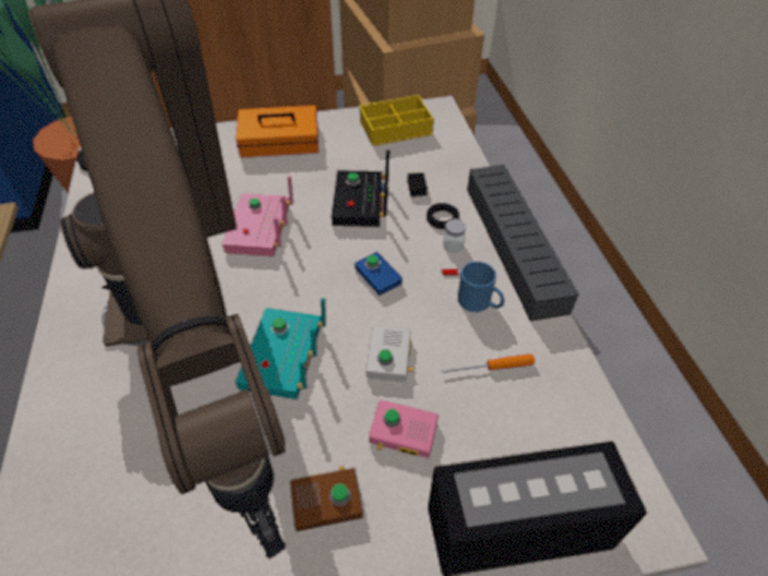

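The top view (768×576 display) shows the candidates. Modem shapes: white (465,290), pink (562,295) and brown (631,387). Router shapes: black (172,283), pink (195,440) and turquoise (442,422). There is one blue switch at (331,282). The named ones are the white modem, black router and blue switch. I'll confirm them with an enlarged crop and triangulate their buttons.

```bash
python3 - <<'E'
from h import *
im=cv2.imread('pics/t0_raw.png')[140:235,60:410]
cv2.imwrite('pics/crop1.png',cv2.resize(im,None,fx=2.28,fy=2.28,interpolation=cv2.INTER_CUBIC))
s=cv2.imread('pics/s0_raw.png'); m=cv2.inRange(cv2.cvtColor(s,cv2.COLOR_BGR2HSV),(45,110,60),(80,255,255))
n,l,st,cs=cv2.connectedComponentsWithStats(m)
cs=[cs[i] for i in range(1,n) if st[i,4]>15]
S=get_state(); M=R.from_quat(S['tcp_rot']).as_matrix()
for nm,t,z in(('modem',(317.5,197),.0515),('router',(90.3,188.5),.0555),('switch',(211,189.5),.0455)):
    P=ray('top',*t,z-.003); q=proj('side',P); c=min(cs,key=lambda c:np.hypot(*(c-q)))
    Q=ray('side',*c,z-.003); A=(P+Q)/2; print(nm,P[:2],Q[:2],q,c,np.hypot(*A[:2]),'tool shift',M.T@([*A[:2],z]-np.array(S['eef_pos'])))
E
```

```text
modem [ 0.49834543 -0.27179899] [ 0.49919136 -0.27879864] [255.68410743 235.23912534] [256.41860465 237.02325581] 0.5697011041509844 tool shift [ 0.36364151 -0.23560576  0.17916789]
router [0.53536614 0.32131764] [0.53594884 0.31868732] [234.63355288 116.74628295] [234.88235294 117.11764706] 0.623963568278187 tool shift [ 0.61536945 -0.77633279  0.1763827 ]
switch [0.52677271 0.00829898] [0.52823193 0.00323713] [247.27545755 172.07267479] [247.94285714 173.        ] 0.5275338564061468 tool shift [ 0.4930261  -0.48675654  0.18573576]
```

View pics/crop1.png

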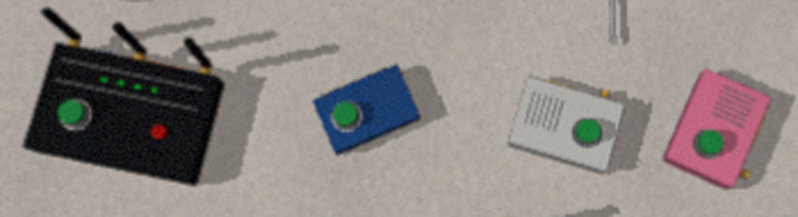

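The crop shows the black router with its green button at left and red reset at right, the blue switch, and the white modem with grey slots and brass connector. Both cameras agree to a few mm. I'm going over to the modem with the fingers shut.

Request:
move_arm(moves=[[0,[0.02,-0.013,0],[0,0,0]],[0,[0.03,-0.0195,0],[0,0,0]],[0,[0.03,-0.0195,0],[0,0,0]],[0,[0.03,-0.0195,0],[0,0,0]],[0,[0.03,-0.0195,0],[0,0,0]],[0,[0.03,-0.0195,0],[0,0,0]],[0,[0.03,-0.0195,0],[0,0,0]],[0,[0.03,-0.0195,0],[0,0,0]],[0,[0.03,-0.0195,0],[0,0,0]],[0,[0.03,-0.0195,0],[0,0,0]]], grip_force=20)

```text
time: 0.93
eef_pos: [0.4481, -0.3452, 0.2308]
tcp_rot: [0.983, 0.186, -0.0, -0.0]
contact_force: [1.3, -0.3, -0.4]
opening: 0.001
finger_force: 0.0
```

Request:
move_arm(moves=[[0,[0.03,-0.0195,0],[0,0,0]],[0,[0.03,-0.0195,0.01],[0,0,0]],[0,[0.015,-0.01,0.02],[0,0,0]],[0,[0,0,0.03],[0,0,0]],[0,[0,0,0.03],[0,0,0]],[0,[0,0,0.03],[0,0,0]],[0,[0,0,0.02],[0,0,0]],[0,[0,0,0.01],[0,0,0]],[0,[0,0,0],[0,0,0]],[0,[0,0,0],[0,0,0]]])

```text
time: 1.77
eef_pos: [0.4996, -0.2741, 0.0814]
tcp_rot: [0.983, 0.186, -0.0, -0.0]
contact_force: [-0.5, -0.6, 0.0]
opening: -0.001
finger_force: 0.0
```

```bash
cat > c.py <<'E'
from h import *
import sys
S=get_state(); M=R.from_quat(S['tcp_rot']).as_matrix()
T=dict(modem=[.499,-.273,.0515],router=[.537,.320,.0555],switch=[.528,.007,.0455])
print(S['time'],np.round(S['eef_pos'],4),np.round(M[:,2],3),'op',S['opening'],'F',np.round(S['contact_force'],1))
for k,v in T.items(): print(k,np.round(M.T@(np.array(v)-S['eef_pos']),4))
E
python3 - <<'E'
import c
from h import *
snap('side','s1',(190,150,330,290),4); snap('top','t1',(250,130,390,270),4)
a=cv2.imread('pics/s1.png');b=cv2.imread('pics/t1.png')
cv2.imwrite('pics/st1.png',cv2.resize(np.hstack([a,b]),(800,400)))
E
```

```text
1.7667 [ 0.4996 -0.2741  0.0814] [-0.  0. -1.] op -0.001422631573099961 F [-0.5 -0.6  0. ]
modem [-0.0002 -0.0012  0.0299]
router [ 0.2517 -0.5394  0.0261]
switch [ 0.129  -0.2513  0.036 ]
```

View pics/st1.png

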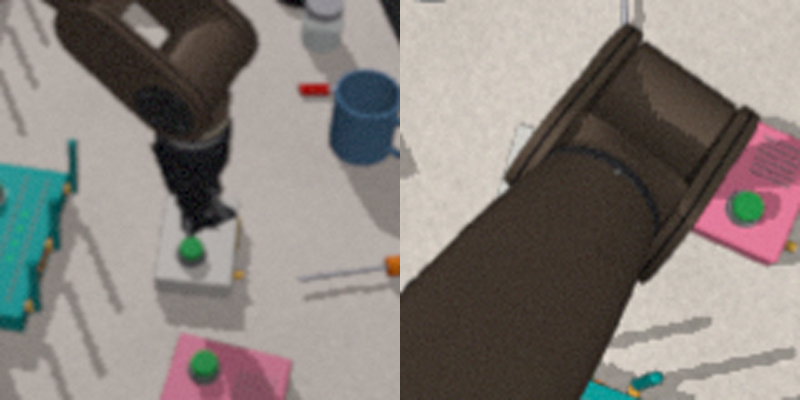

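The side view shows the shut fingertip directly above the white modem's green button, which is at (190,248) in the crop. The top view is blocked by the arm. The pose matches the target, so I'm descending gently.

Request:
move_arm(moves=[[0,[0,-0.001,0.005],[0,0,0]],[0,[0,0,0.005],[0,0,0]],[0,[0,0,0.005],[0,0,0]],[0,[0,0,0.005],[0,0,0]],[0,[0,0,0.003],[0,0,0]],[0,[0,0,0.002],[0,0,0]],[0,[0,0,0.002],[0,0,0]],[0,[0,0,0.002],[0,0,0]],[0,[0,0,0.001],[0,0,0]],[0,[0,0,0],[0,0,0]]])

```text
time: 2.7
eef_pos: [0.4992, -0.273, 0.0511]
tcp_rot: [0.983, 0.186, -0.0, -0.0]
contact_force: [0.2, -0.5, 0.3]
opening: -0.002
finger_force: 0.0
```

Request:
move_arm(moves=[[0,[0,0,0.001],[0,0,0]],[0,[0,0,0.001],[0,0,0]],[0,[0,0,0.001],[0,0,0]],[0,[0,0,0.001],[0,0,0]],[0,[0,0,0.001],[0,0,0]],[0,[0,0,0.001],[0,0,0]],[0,[0,0,0.001],[0,0,0]],[0,[0,0,0.001],[0,0,0]],[0,[0,0,0],[0,0,0]],[0,[0,0,0],[0,0,0]]])

```text
time: 3.53
eef_pos: [0.4994, -0.2732, 0.0434]
tcp_rot: [0.983, 0.186, 0.0, 0.0]
contact_force: [-0.2, -0.2, 2.0]
opening: -0.0
finger_force: 1.3
```

Request:
move_arm(moves=[[0,[0,0,0.001],[0,0,0]],[0,[0,0,0],[0,0,0]],[0,[0,0,0.001],[0,0,0]],[0,[0,0,0],[0,0,0]],[0,[0,0,0.001],[0,0,0]],[0,[0,0,0],[0,0,0]],[0,[0,0,0.0005],[0,0,0]],[0,[0,0,0],[0,0,0]],[0,[0,0,0],[0,0,0]],[0,[0,0,0],[0,0,0]]])

```text
time: 4.37
eef_pos: [0.4994, -0.2732, 0.0403]
tcp_rot: [0.983, 0.186, 0.0, 0.0]
contact_force: [-0.5, 0.5, 4.8]
opening: -0.0
finger_force: 2.8
```

Request:
move_arm(moves=[[0,[0,0,0.0005],[0,0,0]],[0,[0,0,0],[0,0,0]],[0,[0,0,0.0005],[0,0,0]],[0,[0,0,0],[0,0,0]],[0,[0,0,0.0005],[0,0,0]],[0,[0,0,0],[0,0,0]],[0,[0,0,0],[0,0,0]],[0,[0,0,0],[0,0,0]],[0,[0,0,0],[0,0,0]],[0,[0,0,0],[0,0,0]]])

```text
time: 5.2
eef_pos: [0.4994, -0.2732, 0.0391]
tcp_rot: [0.983, 0.186, 0.0, 0.0]
contact_force: [-1.0, 0.5, 6.6]
opening: -0.001
finger_force: 3.6
```

The last 1.2 mm added 1.8 N, which is the soft cap's own stiffness, so the button is bottomed. I'm lifting and going over to the router.

Request:
move_arm(moves=[[0,[0,0,-0.002],[0,0,0]],[0,[0,0,-0.003],[0,0,0]],[0,[0,0,-0.005],[0,0,0]],[0,[0,0,-0.01],[0,0,0]],[0,[0,0,-0.02],[0,0,0]],[0,[0,0,-0.03],[0,0,0]],[0,[0,0,-0.03],[0,0,0]],[0,[0,0,-0.03],[0,0,0]],[0,[0,0,-0.02],[0,0,0]],[0,[0,0,-0.01],[0,0,0]]])

```text
time: 6.03
eef_pos: [0.5003, -0.2739, 0.2024]
tcp_rot: [0.983, 0.186, 0.002, 0.002]
contact_force: [-1.0, -1.1, 0.4]
opening: 0.002
finger_force: 0.0
```

Request:
move_arm(moves=[[0,[0.0085,-0.0176,0],[0,0,0]],[0,[0.014,-0.03,0],[0,0,0]],[0,[0.014,-0.03,0],[0,0,0]],[0,[0.014,-0.03,0],[0,0,0]],[0,[0.014,-0.03,0],[0,0,0]],[0,[0.014,-0.03,0],[0,0,0]],[0,[0.014,-0.03,0],[0,0,0]],[0,[0.014,-0.03,0],[0,0,0]],[0,[0.014,-0.03,0],[0,0,0]],[0,[0.014,-0.03,0],[0,0,0]]])

```text
time: 6.87
eef_pos: [0.5184, 0.0455, 0.1972]
tcp_rot: [0.983, 0.186, -0.001, -0.0]
contact_force: [0.9, -0.6, -1.1]
opening: -0.0
finger_force: 0.0
```

Request:
move_arm(moves=[[0,[0.014,-0.03,0],[0,0,0]],[0,[0.014,-0.03,0],[0,0,0]],[0,[0.014,-0.03,0],[0,0,0]],[0,[0.014,-0.03,0],[0,0,0]],[0,[0.014,-0.03,0],[0,0,0]],[0,[0.014,-0.03,0],[0,0,0]],[0,[0.014,-0.03,0],[0,0,0]],[0,[0.012,-0.026,0],[0,0,0]],[0,[0.007,-0.015,0],[0,0,0]],[0,[0,0,0],[0,0,0]]])

```text
time: 7.7
eef_pos: [0.5358, 0.3227, 0.1972]
tcp_rot: [0.982, 0.188, -0.001, -0.0]
contact_force: [-0.2, -0.6, 0.1]
opening: 0.0
finger_force: 0.0
```

```bash
python3 - <<'E'
import c
from h import *
snap('side','s2',None,1); 
im=cv2.imread('pics/s2_raw.png');o=cv2.imread('pics/s0_raw.png')
a=lambda i,x,y,w:cv2.resize(i[y:y+w,x:x+w],(400,400),interpolation=cv2.INTER_CUBIC)
cv2.imwrite('pics/s2.png',np.hstack([a(im,230,205,70),a(im,190,60,110)]))
for i in(o,im):
    m=cv2.inRange(cv2.cvtColor(i,cv2.COLOR_BGR2HSV),(45,110,60),(80,255,255))
    n,l,st,cs=cv2.connectedComponentsWithStats(m)
    print([(np.round(cs[k],1),st[k,4]) for k in range(1,n) if st[k,4]>20])
print(proj('side',get_state()['eef_pos']),proj('side',[.499,-.273,.0515]),proj('side',[.499,-.273,.0435]))
E
```

```text
7.7 [0.5358 0.3227 0.1972] [-0.002 -0.    -1.   ] op 0.00038374112734514403 F [-0.2 -0.6  0.1]
modem [-0.2534  0.5403  0.1458]
router [0.0004 0.003  0.1417]
switch [-0.1233  0.2907  0.1517]
[(array([ 9.4, 30.6]), np.int32(331)), (array([12.,  6.]), np.int32(80)), (array([234.9, 117.1]), np.int32(34)), (array([247.9, 173. ]), np.int32(35)), (array([185.6, 215.1]), np.int32(48)), (array([256.4, 237. ]), np.int32(43)), (array([260.9, 277.3]), np.int32(59)), (array([226.1, 327.8]), np.int32(88))]
[(array([ 8.1, 29.6]), np.int32(199)), (array([235. , 117.2]), np.int32(35)), (array([247.8, 172.8]), np.int32(36)), (array([185.7, 215.1]), np.int32(48)), (array([256.6, 238.1]), np.int32(46)), (array([260.9, 277.3]), np.int32(63)), (array([226.1, 327.8]), np.int32(88))]
[233.44329237  86.39338652] [255.97560637 234.96504926] [255.95950111 236.43249787]
```

View pics/s2.png

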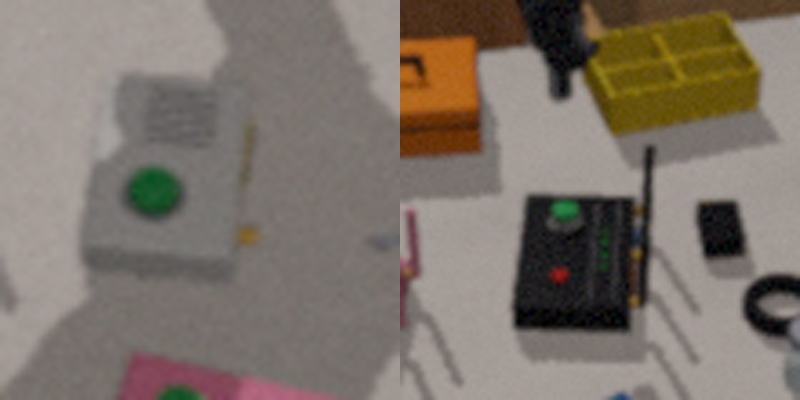

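The modem's cap has dropped (about 1 px of the 1.5 px expected) and the casing has not moved. The black router with its green button at (565,212) in the crop lies under the fingertip, away from the red reset at (560,275). I'm descending.

Request:
move_arm(moves=[[0,[0,0.002,0.01],[0,0,0]],[0,[0,0,0.02],[0,0,0]],[0,[0,0,0.025],[0,0,0]],[0,[0,0,0.025],[0,0,0]],[0,[0,0,0.02],[0,0,0]],[0,[0,0,0.015],[0,0,0]],[0,[0,0,0.01],[0,0,0]],[0,[0,0,0.005],[0,0,0]],[0,[0,0,0],[0,0,0]],[0,[0,0,0],[0,0,0]]])

```text
time: 8.58
eef_pos: [0.5379, 0.3178, 0.0689]
tcp_rot: [0.983, 0.185, 0.0, -0.0]
contact_force: [0.0, -0.4, 0.9]
opening: 0.002
finger_force: 0.0
```

```bash
python3 c.py
```

```text
8.5833 [0.5379 0.3178 0.0689] [ 0.001  0.    -1.   ] op 0.0015850871914317372 F [ 0.  -0.4  0.9]
modem [-0.2516  0.536   0.0172]
router [-0.0001 -0.0024  0.0134]
switch [-0.1226  0.2858  0.0233]
```

Request:
move_arm(moves=[[0,[0,-0.002,0.003],[0,0,0]],[0,[0,0,0.003],[0,0,0]],[0,[0,0,0.002],[0,0,0]],[0,[0,0,0.002],[0,0,0]],[0,[0,0,0.002],[0,0,0]],[0,[0,0,0.001],[0,0,0]],[0,[0,0,0.001],[0,0,0]],[0,[0,0,0.001],[0,0,0]],[0,[0,0,0.001],[0,0,0]],[0,[0,0,0.001],[0,0,0]]])

```text
time: 9.42
eef_pos: [0.5366, 0.3203, 0.0516]
tcp_rot: [0.983, 0.186, -0.0, -0.0]
contact_force: [-0.9, 0.1, 1.8]
opening: 0.001
finger_force: 1.4
```

Request:
move_arm(moves=[[0,[0,0,0.001],[0,0,0]],[0,[0,0,0.001],[0,0,0]],[0,[0,0,0.001],[0,0,0]],[0,[0,0,0.001],[0,0,0]],[0,[0,0,0.001],[0,0,0]],[0,[0,0,0.001],[0,0,0]],[0,[0,0,0.0005],[0,0,0]],[0,[0,0,0],[0,0,0]],[0,[0,0,0],[0,0,0]],[0,[0,0,0],[0,0,0]]])

```text
time: 10.25
eef_pos: [0.5366, 0.3202, 0.045]
tcp_rot: [0.983, 0.186, -0.0, -0.0]
contact_force: [-3.3, 0.3, 4.2]
opening: -0.003
finger_force: 2.3
```

Request:
move_arm(moves=[[0,[0,0,0.0005],[0,0,0]],[0,[0,0,0],[0,0,0]],[0,[0,0,0.0005],[0,0,0]],[0,[0,0,0],[0,0,0]],[0,[0,0,0.0005],[0,0,0]],[0,[0,0,0],[0,0,0]],[0,[0,0,0.0005],[0,0,0]],[0,[0,0,0],[0,0,0]],[0,[0,0,0],[0,0,0]],[0,[0,0,0],[0,0,0]]])

```text
time: 11.08
eef_pos: [0.5367, 0.3203, 0.0434]
tcp_rot: [0.983, 0.186, -0.0, -0.0]
contact_force: [-3.9, -1.9, 6.6]
opening: -0.002
finger_force: 3.5
```

```bash
python3 c.py
```

```text
11.0833 [0.5367 0.3203 0.0434] [-0. -0. -1.] op -0.0018300958253939215 F [-3.9 -1.9  6.6]
modem [-0.2517  0.5385 -0.0081]
router [ 0.0002  0.0004 -0.0121]
switch [-0.1225  0.2885 -0.0021]
```

Same signature: 6.6 N and a 1.5 N/mm slope, so the router is fully in. I'm lifting and going to the switch.

Request:
move_arm(moves=[[0,[0,0,-0.002],[0,0,0]],[0,[0,0,-0.003],[0,0,0]],[0,[0,0,-0.005],[0,0,0]],[0,[0,0,-0.01],[0,0,0]],[0,[0,0,-0.02],[0,0,0]],[0,[0,0,-0.03],[0,0,0]],[0,[0,0,-0.03],[0,0,0]],[0,[0,0,-0.03],[0,0,0]],[0,[0,0,-0.02],[0,0,0]],[0,[0,0,-0.005],[0,0,0]]])

```text
time: 11.92
eef_pos: [0.5394, 0.3211, 0.2038]
tcp_rot: [0.983, 0.186, 0.005, -0.001]
contact_force: [0.9, 0.1, 1.3]
opening: 0.003
finger_force: 0.0
```

Request:
move_arm(moves=[[0,[-0.0075,0.0175,0],[0,0,0]],[0,[-0.0125,0.0295,0],[0,0,0]],[0,[-0.0135,0.032,0],[0,0,0]],[0,[-0.0135,0.032,0],[0,0,0]],[0,[-0.0135,0.032,0],[0,0,0]],[0,[-0.0135,0.032,0],[0,0,0]],[0,[-0.0135,0.032,0],[0,0,0]],[0,[-0.0135,0.032,0],[0,0,0]],[0,[-0.0135,0.032,0],[0,0,0]],[0,[-0.008,0.0175,0],[0,0,0]]])

```text
time: 12.75
eef_pos: [0.5273, 0.0038, 0.1967]
tcp_rot: [0.983, 0.185, -0.001, 0.0]
contact_force: [0.8, 0.3, 0.0]
opening: 0.0
finger_force: 0.0
```

Request:
move_arm(moves=[[0,[0,0,0.01],[0,0,0]],[0,[0,0,0.02],[0,0,0]],[0,[0,0,0.025],[0,0,0]],[0,[0,0,0.025],[0,0,0]],[0,[0,0,0.02],[0,0,0]],[0,[0,0,0.015],[0,0,0]],[0,[0,0,0.01],[0,0,0]],[0,[0,0,0.005],[0,0,0]],[0,[0,0,0],[0,0,0]],[0,[0,0,0],[0,0,0]]])

```text
time: 13.58
eef_pos: [0.5282, 0.0071, 0.068]
tcp_rot: [0.983, 0.186, 0.0, 0.0]
contact_force: [-0.2, 0.4, -0.5]
opening: 0.001
finger_force: 0.0
```

```bash
python3 - <<'E'
import c
from h import *
snap('side','s3',None,1)
im=cv2.imread('pics/s3_raw.png')
a=lambda i,x,y,w:cv2.resize(i[y:y+w,x:x+w],(400,400),interpolation=cv2.INTER_CUBIC)
cv2.imwrite('pics/s3.png',np.hstack([a(im,210,130,80),a(im,200,85,80)]))
m=cv2.inRange(cv2.cvtColor(im,cv2.COLOR_BGR2HSV),(45,110,60),(80,255,255))
n,l,st,cs=cv2.connectedComponentsWithStats(m)
print([(np.round(cs[k],1),st[k,4]) for k in range(1,n) if st[k,4]>20])
print(proj('side',get_state()['eef_pos']))
E
```

```text
13.5833 [0.5282 0.0071 0.068 ] [ 0. -0. -1.] op 0.0010947875439851719 F [-0.2  0.4 -0.5]
modem [-0.1296  0.2501  0.0165]
router [ 0.1225 -0.288   0.0125]
switch [-0.0003  0.      0.0225]
[(array([11. ,  3.9]), np.int32(63)), (array([ 9.9, 30.9]), np.int32(333)), (array([40.3, 22.6]), np.int32(87)), (array([247.9, 172.8]), np.int32(38)), (array([185.6, 215.1]), np.int32(47)), (array([256.5, 238. ]), np.int32(44)), (array([260.9, 277.3]), np.int32(61)), (array([226.1, 327.7]), np.int32(89))]
[247.81287512 167.14459324]
```

View pics/s3.png

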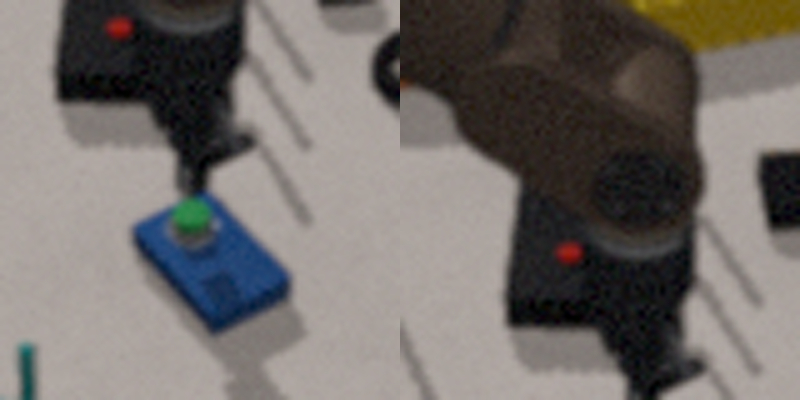

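The fingertip stands right above the blue switch's button, at (192,218) in the crop. The router's button is hidden here by the wrist, so I'll check it numerically in the top view before pressing.

```bash
python3 - <<'E'
from h import *
snap('top','t3')
for f in('t0','t3'):
    im=cv2.imread(f'pics/{f}_raw.png'); m=cv2.inRange(cv2.cvtColor(im,cv2.COLOR_BGR2HSV),(45,110,60),(80,255,255))
    n,l,st,cs=cv2.connectedComponentsWithStats(m)
    print([(np.round(cs[k],1),st[k,4]) for k in range(1,n) if st[k,4]>20])
print(proj('top',[.537,.32,.0555]),proj('top',[.537,.32,.0475]))
E
```

```text
[(array([ 90.3, 188.5]), np.int32(93)), (array([211. , 189.5]), np.int32(84)), (array([317.5, 197. ]), np.int32(80)), (array([371.2, 202. ]), np.int32(81)), (array([425.3, 247.6]), np.int32(104)), (array([273.3, 279.7]), np.int32(92)), (array([105.4, 296.1]), np.int32(96))]
[(array([ 91.8, 189.3]), np.int32(89)), (array([317.3, 197.4]), np.int32(84)), (array([371.3, 201.8]), np.int32(79)), (array([425.4, 247.5]), np.int32(95)), (array([273.3, 279.6]), np.int32(89))]
[ 90.39394786 187.64043555] [ 91.59857995 188.26214539]
```

Request:
move_arm(moves=[[0,[0,0,0.005],[0,0,0]],[0,[0,0,0.005],[0,0,0]],[0,[0,0,0.004],[0,0,0]],[0,[0,0,0.003],[0,0,0]],[0,[0,0,0.002],[0,0,0]],[0,[0,0,0.001],[0,0,0]],[0,[0,0,0],[0,0,0]],[0,[0,0,0],[0,0,0]],[0,[0,0,0],[0,0,0]],[0,[0,0,0],[0,0,0]]])

```text
time: 14.52
eef_pos: [0.5282, 0.0069, 0.048]
tcp_rot: [0.983, 0.186, 0.0, 0.0]
contact_force: [0.6, -0.1, 0.4]
opening: -0.001
finger_force: 0.0
```

The router button moved by (1.5, 0.8) px against an expected (1.2, 0.6), so it is in. Now I'm pressing the switch.

Request:
move_arm(moves=[[0,[0,0,0.002],[0,0,0]],[0,[0,0,0.001],[0,0,0]],[0,[0,0,0.001],[0,0,0]],[0,[0,0,0.001],[0,0,0]],[0,[0,0,0.001],[0,0,0]],[0,[0,0,0.001],[0,0,0]],[0,[0,0,0.001],[0,0,0]],[0,[0,0,0.001],[0,0,0]],[0,[0,0,0.001],[0,0,0]],[0,[0,0,0],[0,0,0]]])

```text
time: 15.35
eef_pos: [0.5281, 0.0069, 0.0378]
tcp_rot: [0.983, 0.186, 0.0, 0.0]
contact_force: [-1.1, 0.5, 3.6]
opening: -0.003
finger_force: 1.3
```

Request:
move_arm(moves=[[0,[0,0,0.001],[0,0,0]],[0,[0,0,0],[0,0,0]],[0,[0,0,0.001],[0,0,0]],[0,[0,0,0],[0,0,0]],[0,[0,0,0.001],[0,0,0]],[0,[0,0,0],[0,0,0]],[0,[0,0,0],[0,0,0]],[0,[0,0,0],[0,0,0]],[0,[0,0,0],[0,0,0]],[0,[0,0,0],[0,0,0]]])

```text
time: 16.18
eef_pos: [0.5281, 0.0068, 0.035]
tcp_rot: [0.983, 0.186, 0.0, 0.0]
contact_force: [-1.5, 0.1, 4.2]
opening: -0.004
finger_force: 2.3
```

Request:
move_arm(moves=[[0,[0,0,0.0005],[0,0,0]],[0,[0,0,0],[0,0,0]],[0,[0,0,0.0005],[0,0,0]],[0,[0,0,0],[0,0,0]],[0,[0,0,0.0005],[0,0,0]],[0,[0,0,0],[0,0,0]],[0,[0,0,0.0005],[0,0,0]],[0,[0,0,0],[0,0,0]],[0,[0,0,0],[0,0,0]],[0,[0,0,0],[0,0,0]]])

```text
time: 17.02
eef_pos: [0.5281, 0.0068, 0.0333]
tcp_rot: [0.983, 0.186, -0.0, 0.0]
contact_force: [-2.1, -0.2, 6.2]
opening: 0.002
finger_force: 3.5
```

Request:
move_arm(moves=[[0,[0,0,-0.002],[0,0,0]],[0,[0,0,-0.003],[0,0,0]],[0,[0,0,-0.005],[0,0,0]],[0,[0,0,-0.01],[0,0,0]],[0,[0,0,-0.02],[0,0,0]],[0,[0,0,-0.03],[0,0,0]],[0,[0,0,-0.03],[0,0,0]],[0,[0,0,-0.03],[0,0,0]],[0,[0,0,-0.02],[0,0,0]],[0,[0,0,-0.01],[0,0,0]]])

```text
time: 17.85
eef_pos: [0.5294, 0.0067, 0.1969]
tcp_rot: [0.983, 0.186, 0.003, 0.001]
contact_force: [0.3, 0.2, 0.5]
opening: -0.0
finger_force: 0.0
```

Request:
move_arm(moves=[[0,[0.007,-0.015,0],[0,0,0]],[0,[0.01,-0.025,0],[0,0,0]],[0,[0.01,-0.025,0],[0,0,0]],[0,[0.01,-0.025,0],[0,0,0]],[0,[0.01,-0.025,0],[0,0,0]],[0,[0.005,-0.015,0],[0,0,0]],[0,[0,0,0],[0,0,0]],[0,[0,0,0],[0,0,0]],[0,[0,0,0],[0,0,0]],[0,[0,0,0],[0,0,0]]])

```text
time: 18.68
eef_pos: [0.5288, 0.146, 0.1924]
tcp_rot: [0.983, 0.185, -0.0, 0.0]
contact_force: [-0.1, 0.4, 0.6]
opening: -0.003
finger_force: 0.0
```

```bash
python3 - <<'E'
from h import *
snap('top','t4'); snap('side','s4',(140,70,410,340),2)
for f in('t0','t4','s0','s4'):
    im=cv2.imread(f'pics/{f}_raw.png'); m=cv2.inRange(cv2.cvtColor(im,cv2.COLOR_BGR2HSV),(45,110,60),(80,255,255))
    n,l,st,cs=cv2.connectedComponentsWithStats(m)
    print(f,[(np.round(cs[k],1).tolist(),int(st[k,4])) for k in range(1,n) if st[k,4]>20])
for c in('top','side'): print(proj(c,[.528,.007,.0375])-proj(c,[.528,.007,.0455]))
print(get_state()['contact_force'])
E
```

```text
t0 [([90.3, 188.5], 93), ([211.0, 189.5], 84), ([317.5, 197.0], 80), ([371.2, 202.0], 81), ([425.3, 247.6], 104), ([273.3, 279.7], 92), ([105.4, 296.1], 96)]
t4 [([211.4, 190.2], 77), ([317.3, 197.4], 84), ([371.2, 201.8], 80), ([425.6, 247.4], 94), ([273.3, 279.6], 91)]
s0 [([9.4, 30.6], 331), ([12.0, 6.0], 80), ([234.9, 117.1], 34), ([247.9, 173.0], 35), ([185.6, 215.1], 48), ([256.4, 237.0], 43), ([260.9, 277.3], 59), ([226.1, 327.8], 88)]
s4 [([9.6, 30.6], 256), ([234.9, 118.3], 33), ([248.0, 174.2], 33), ([185.7, 215.1], 48), ([256.6, 238.1], 45), ([261.1, 277.3], 62), ([226.3, 327.7], 87)]
[0.31742551 0.60392821]
[0.02181658 1.53763543]
[-0.37330458  0.22838911 -0.2281294 ]
```

View pics/s4.png

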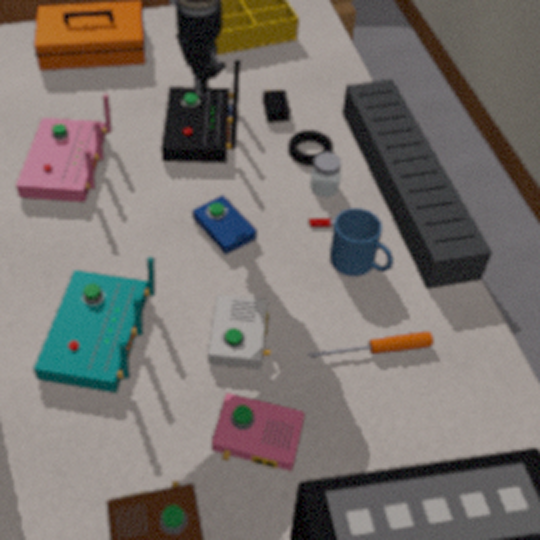

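The final side view shows all three buttons 1.1–1.2 px lower: modem (233,337), router (190,99) and switch (217,210). The look-alikes' buttons have not moved, and nothing else looks displaced. I'm handing in.

```bash
python3 -c "
from plant import *
print(sign_off())"
```

```text
the job is handed in; nothing more can be done
None
```

I pressed the green power buttons on the white modem, the black router and the blue switch, in that order, each down to its stop at about 6.5 N. The final camera pictures show all three staying down with nothing else moved, and the job was handed in at about 19 s.

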